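# Fit the twist handle to the chopper and park its blades

## Task

Lever up the flap on top of the hand chopper with the table knife (knife, not fingers), fold it back past upright, and lay the knife down flat on the worktop clear of the chopper. Then set the twist handle over the star-shaped drive in the well, turned so that its teeth mesh with the star, push it fully home, and twist it clockwise as far as it goes so that the blades are parked. Let go, with the flap still folded back and the things standing around left where they are.

Things in the scene. Friction and masses are not known exactly. Their poses are not given: they have to be found in the camera images.
- chopper: Hand chopper fixed to the worktop: clear bowl with blades under a white box-shaped head. Origin: centre of its underside; z up; at yaw 0 its axes are the world's. Head x -56..56, y -62..66, z 60..100 mm. In its top a square well, x and y -44..44, floor z 70, covered by the flap. On its axis in the well stands the drive.
- notch (a point): Middle of the notch in the head's rim on the chopper's -y side (the robot's right), at chopper (0, -62, 94) mm. The notch is 60 mm wide (x), 12 mm deep (z 88..100) and open to the well right under the flap: the blade goes in here, level, towards the chopper's +y; 26 mm in is enough and stays clear of the drive's ribs.
- flap: Grey flap, 100 (x) x 118 (y) x 5 mm, on top of the head. Origin on the hinge line, at chopper (0, 58, 100) mm; shut, it reaches 118 mm towards -y, underside at its z = 0, axes parallel to the chopper's. It swings up and over towards +y; tilt of its z = opening angle, 1.57 upright, at most 2.0 rad. The stiff hinge holds it at any angle; 0.7 N at the front edge lifts it.
- drive: Steel star: core 20 mm in diameter, four ribs along its own +-x and +-y, 24 mm long from the axis, 7 thick, 22 tall. Origin on the axis, on the flange under the ribs, 74 mm above the worktop. Turns about z, friction 0.12 N m, stays put. Starts 0.65 to 1.25 rad anticlockwise (from above) of its clockwise stop; there its x is parallel to the chopper's x, ribs square with the head: blades parked.
- twist_handle: Black twist handle, 160 g, 84 mm tall, standing on its open cup. Origin: centre of the cup's rim. Cup 64 mm outside, 53 inside, 28 deep, four teeth on its diagonals inside from 6 mm above the rim. Slips over the star with 2.5 mm play; meshes when the wing is in line with any rib (each 90 deg, +-8). Home: origin at the drive's origin. Unmeshed it stands 16 mm too high, teeth on the ribs.
- wing (a point): Grip point of the twist handle, on its axis 66 mm above its rim: the wing is 76 mm long (handle x), 20 mm thick (handle y), from 36 to 84 mm above the rim. Grip it across its thickness.
- knife: Table knife, 90 g, lying flat. Origin: underside of the black handle, near its middle; x points to the blade tip, z up. Handle x -50..45 mm, 18 mm wide, 20 mm tall; steel blade x 45..149 mm, 20 mm wide, 3 mm thick, its mid-plane 10 mm above the origin. Grip the handle at the origin, across its width.
- pepper_mill: Dark wooden pepper mill, 58 mm across, 170 mm tall; bystander. Origin: centre of its underside.
- oil_carafe: Small glass oil carafe with handle, 67x87x116 mm; bystander. Origin: centre of its underside.
- salt_dish: Small dish of salt, 46 mm across, 22 mm tall; bystander. Origin: centre of its underside.
Not all that is in view belongs to the job. What is shaped like the twist_handle but purple is not meant.

How it is judged:
By the outcome, as a careful person would: the job done as asked, in the order asked, and still so for the second after the job is handed in, with the robot touching nothing.
It also fails if it takes over 67 s, if anything falls off the work surface, if the arm or the gripper's body presses on something with over 40 N, if the wrist force passes 120 N, or if a joint passes its speed limit or range.

## Robot

A 6-joint arm with a two-finger parallel gripper is mounted at the origin on a cart in front of the work surface, level with it; the furniture and walls round the work are solid. World frame = base frame: x ahead of the robot, y to its left, z up, the work surface at z = 0. Lengths are in m, angles in degrees, forces in N, time in s.
With the tool pointing down it reaches from about 0.25 to 0.725 m from the base axis. Payload 9.7 kg.
Tool frame: the origin (TCP) lies at the very end of the fingers, on their centre line; the grasp point (between the pads) lies 19 mm behind it; z points along the fingers, y is the line along which they close (so a half turn about z gives the same grasp; the last joint's range is limited). The gripper opens to 85 mm and grips with 20 to 120 N. Pads are 22 mm wide; open, the fingers measure 114 mm over their backs; the gripper's body (76 mm by 85 mm) begins 54 mm behind the grasp point. The pads swing forward as they close: fully open they stand 13 mm farther back than shut.
Start: joints at [-64.572, 4.979, 10.078, 95.1, 0, 90], TCP at [0.236, -0.497, 0.231] pointing down, gripper open.
Joint ranges: [-179.16, 179.16], [-48.56, 103.87], [-65.8, 70.77], [-126.05, 130.52], [-82.76, 87.17], [-180, 180]. Speed limits (degrees/s): [127.2, 127.2, 147.25, 180, 180, 180].

## Interface

Orientations are given as [roll, pitch, yaw] about the fixed x, y, z axes, in that order (R = Rz(yaw) Ry(pitch) Rx(roll)).
In Python, from workcell import bot gives the robot as it stands.
- The arm moves only by the tool step_arm, never from a script. Its argument "targets" is a list of rows, each a list of 3 entries, a list of its own where there are three numbers: the opening, from 0 (shut) to 1 (fully open), then the shift along the world's x, y, z in mm, then the turn, a rotation vector about the world's x, y, z in rad. In form: [[grip, [tx, ty, tz], [wx, wy, wz]], ...]. A call has 1 to 8 rows; each row is the pose to reach, as a shift and turn from the pose commanded when the call began; what a row does not reach only later rows make up. A row lasts 1/10 s, in which the tool goes at most 50 mm and 8.59 degrees, less where a joint would pass 70% of its speed; a pose out of reach is approached as far as the arm can. A call with a gripper value outside its range is refused whole. The fingers move at their own pace and stop on an object; "force" is the grip in N (left out, the last holds). Time passes only in rows, so rows that repeat a pose let the fingers close. It gives the time, the measured TCP pose, the force, the opening and the grip force at its end, in the units of the state.
- bot.get_obs(): the state, without advancing time (a new reading comes with each control period).
- bot.camera(name): name is "scene" or "top" or "wrist"; returns (picture, depth): 420x560x3 uint8, red, green, blue; 420x560 float32, m along the optical axis (not along the pixel's ray), 0 where there is no reading.
- bot.camera_params(name): a dict with "K" (3x3 intrinsics, pixels), "R" (3x3) and "t" (3): a world point X has camera coordinates R X + t. Camera axes: x right, y down, z forward; pixel columns grow to the right and rows downward; lengths in m; the calibration is good to about 2 mm. A picture is of the moment at which its call begins: read the wrist's pose just before it. camera_params takes no time and is no camera call; for the wrist camera it gives the pose at the moment of the call.
- bot.job_done(): hands the job in; it is judged then, once.
The state is a dict: "time": time; "q": joint angles; "qd": joint speeds; "joint_efforts": joint torques, N m; "ee_pos": TCP position; "tcp_rot": TCP orientation; "wrist_force": force on the tool from outside, world axes, zero at the start; "torque": the same for the moment, N m; "opening": finger opening in m; "grasp_force": force on a finger pad.
Only numpy, scipy, OpenCV 4.12 (cv2) and the standard library are available. Lean on these libraries where they do the work, as an engineer would, in place of code of your own. Each camera call takes 0.05 s, during which the arm holds its last target. There are 200 camera calls.

## Working session

There is one attempt and no reset: what is moved stays moved. The work goes in short steps, Python scripts to look and compute and a tool call to move; the robot and the scene stay as the last step left them, time stands still between calls to the robot, and variables do not carry over. Pictures are saved under pics/ and viewed, at most 10 in all, crops included, and the job is handed in when it is done.

Besides the shell and the picture viewer there is one more tool, called after ">>>" as name(argument=value, ...), one argument or row to a line, values as JSON. step_arm: Moves the arm, as the interface text tells. Its arguments: {"type":"object","properties":{"targets":{"type":"array","items":{"type":"array"}},"force":{"type":"number"}},"required":["targets"]}

```bash
mkdir -p pics; cat > h.py <<'E'
import numpy as np, cv2
from workcell import bot
def cloud(name):
    P=bot.camera_params(name); im,d=bot.camera(name)
    K,R,t=[np.array(P[k]) for k in("K","R","t")]
    v,u=np.mgrid[:d.shape[0],:d.shape[1]]
    c=np.stack([(u-K[0,2])/K[0,0]*d,(v-K[1,2])/K[1,1]*d,d],-1)
    X=(c-t.ravel())@R
    X[d==0]=np.nan
    return im,d,X,(K,R,t.ravel())
E
python3 - <<'E'
from h import *
ims=[]
for n in("scene","top"):
    im,d,X,P=cloud(n); np.savez(n,im=im,X=X,K=P[0],R=P[1],t=P[2]); 
    cv2.imwrite(f"pics/{n}.png",im[...,::-1]); print(n,-P[1].T@P[2])
o=bot.get_obs(); print(o["time"],o["ee_pos"],o["tcp_rot"],o["opening"])
E
```

```text
scene [ 0.3227701  -0.33622373  0.65541059]
top [0.3785682  0.26795722 1.10283033]
0.1 [ 0.23606803 -0.49653406  0.23065243] [-1.79932346e+02  1.27774178e-03  2.54268480e+01] 0.08502688313734329
```

View pics/top.png

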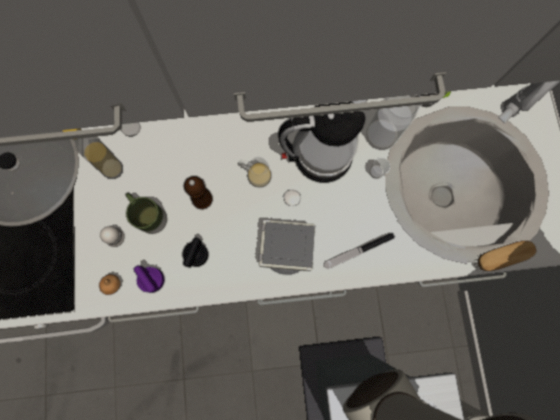

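View pics/scene.png

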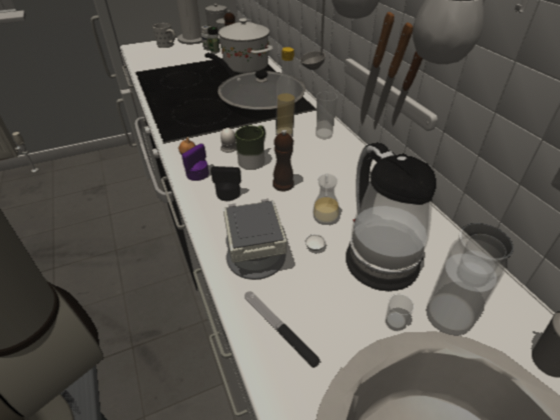

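Top view: chopper head at (287,245), knife from its tip (328,263) to its handle end (393,236), black twist handle (195,253), purple decoy (149,278), carafe (259,174), salt (292,198), mill (197,190). Now measuring.

```bash
cat > meas.py <<'E'
from h import *
T={n:np.load(n+".npz") for n in("top","scene")}
def reg(n,box):
    u0,u1,v0,v1=box; a=T[n]; return a["im"][v0:v1,u0:u1].astype(int),a["X"][v0:v1,u0:u1]
def rect(p): 
    r=cv2.minAreaRect((p[:,:2]*1000).astype(np.float32)); return np.round(r[0],1),np.round(r[1],1),round(r[2],1)
def table(n):
    X=T[n]["X"]; m=(abs(X[...,2])<.015)&(X[...,0]>.3)&(X[...,0]<.7)&(abs(X[...,1])<.6); print(n,"table z",np.nanmedian(X[m][:,2]))
if __name__=="__main__":
  for n,bx in(("top",dict(knife=(318,402,225,275),chop=(250,325,210,280),tw=(178,215,230,275))),("scene",dict(knife=(240,322,286,366),chop=(215,296,190,285),tw=(208,246,160,204)))):
    table(n)
    for k,b in bx.items():
        im,X=reg(n,b); z=X[...,2]; s=im.sum(-1)
        if k=="knife":
            m=(z<.04)&(z>.012)&(s<200); p=X[m]; print(n,k,"handle",m.sum(),rect(p),"z",np.nanpercentile(p[:,2],[10,50,90]))
            m=(z<.04)&(z>.006)&(s>=0); p=X[m]; print("  all",m.sum(),rect(p))
        if k=="chop":
            m=(z>.088)&(z<.125); p=X[m]; print(n,k,m.sum(),rect(p),"z",np.nanpercentile(p[:,2],[10,50,90]))
            m2=m&(z>.1025); p=X[m2]; print("  flap",m2.sum(),rect(p),np.nanpercentile(p[:,2],[10,50,90]))
        if k=="tw":
            for lo,hi in((.03,.1),(.076,.1)):
                m=(z>lo)&(z<hi)&(s<330); p=X[m]; print(n,k,m.sum(),rect(p) ,"z",np.nanpercentile(p[:,2],[10,50,90]))
E
python3 meas.py
```

```text
top table z 0.00012728165713696542
top knife handle 192 (array([491.3, -15. ]), array([14.7, 88. ]), 17.7) z [0.01665388 0.01920414 0.0218112 ]
  all 571 (array([473.2,  40. ]), array([197.4,  96.6]), 84.2)
top chop 2508 (array([500.8, 221.7]), array([128.6, 112.5]), 78.9) z [0.10012278 0.10485641 0.10755782]
  flap 1994 (array([500.6, 222.8]), array([126.6, 105.8]), 78.7) [0.10342004 0.10545474 0.10776969]
top tw 545 (array([511.2, 452. ]), array([61.7, 61.1]), 17.4) z [0.03630786 0.06029244 0.08417249]
top tw 231 (array([511.4, 452.9]), array([20.2, 73.3]), 62.2) z [0.07891904 0.08255165 0.0849588 ]
scene table z -0.0005466368573854904
scene knife handle 490 (array([488. , -19.8]), array([15.8, 92.9]), 17.6) z [0.0150351  0.01864058 0.02012536]
  all 1083 (array([472.6,  31. ]), array([ 21.2, 199. ]), 17.2)
scene chop 2439 (array([497.8, 218. ]), array([129.2, 112. ]), 78.9) z [0.09845339 0.10435214 0.10595561]
  flap 1963 (array([498., 219.]), array([126.4,  99.8]), 78.6) [0.10333179 0.10470159 0.10610539]
scene tw 666 (array([542. , 471.8]), array([143.5,  67.6]), 34.6) z [0.03562824 0.05810488 0.0818779 ]
scene tw 156 (array([507.7, 449.5]), array([19.4, 72.9]), 59.9) z [0.0772108  0.08136666 0.0835014 ]
```

Both views agree to about 4 mm:
- Knife origin is at about (488.5, -15.5) mm, pointing 107.6°, handle top z 19 mm (expected 20).
- Chopper origin is at about (499, 218) mm, yaw -11.1°, flap top z 105 mm (expected 105), size 128 x 112 mm (expected).
- Twist handle is at about (509.5, 451) mm, wing along 151°, top z 83 mm (expected 84).

Moving over the knife.

>>> step_arm(
  targets=[
    [1,[252,481,-100],[0,0,1.435]],
    [1,[252,481,-100],[0,0,1.435]],
    [1,[252,481,-100],[0,0,1.435]],
    [1,[252,481,-100],[0,0,1.435]],
    [1,[252,481,-100],[0,0,1.435]],
    [1,[252,481,-100],[0,0,1.435]],
    [1,[252,481,-100],[0,0,1.435]],
    [1,[252,481,-100],[0,0,1.435]],
  ],
)

```text
time: 0.9
ee_pos: [0.4191, -0.1463, 0.1584]
tcp_rot: [180.0, 0.0, 94.5]
wrist_force: [0.7, -0.7, 0.4]
opening: 0.0854
grasp_force: 0.0
```

>>> step_arm(
  targets=[
    [1,[65,124,-28],[0,0,0.2]],
    [1,[65,124,-28],[0,0,0.2]],
    [1,[65,124,-28],[0,0,0.2]],
    [1,[65,124,-28],[0,0,0.2]],
    [1,[65,124,-28],[0,0,0.2]],
  ],
)

```text
time: 1.4
ee_pos: [0.4834, -0.0235, 0.1302]
tcp_rot: [-179.9, -0.0, 105.8]
wrist_force: [0.7, -1.2, 1.1]
opening: 0.0854
grasp_force: 0.0
```

```bash
python3 - <<'E'
from h import *
o=bot.get_obs(); print(o["time"],o["ee_pos"],o["tcp_rot"],o["q"])
im,d,X,P=cloud("wrist"); cv2.imwrite("pics/w1.png",im[...,::-1]); np.savez("w1",im=im,X=X)
from meas import rect
z=X[...,2]; s=im.astype(int).sum(-1); near=np.hypot(X[...,0]-.489,X[...,1]+.015)<.08
m=(z>.010)&(z<.03)&near&(s<200); print(m.sum(),rect(X[m]),np.percentile(X[m][:,2],[10,50,90]))
E
```

```text
1.4 [ 0.48344674 -0.02345962  0.13018089] [-1.79908916e+02 -1.94076817e-02  1.05771419e+02] [-2.77191995e+00 -4.77802945e+00 -1.08698244e+01  8.40007320e+01
 -1.05665273e-02  7.14566542e+01]
2043 (array([489. , -13.5]), array([18. , 98.3]), 17.7) [0.01636761 0.0186195  0.0197121 ]
```

View pics/w1.png

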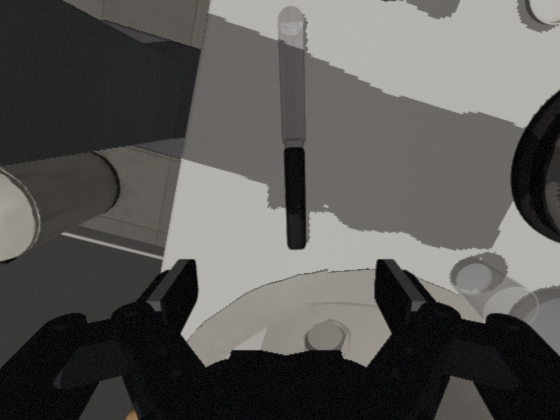

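Wrist view: the knife runs from tip (290,15) to handle end (297,245), square to the fingers. Refined origin is (488.5, -12.5) mm. Descending.

>>> step_arm(
  targets=[
    [1,[5,11,-40],[0,0,0.033]],
    [1,[5,11,-80],[0,0,0.033]],
    [1,[5,11,-105],[0,0,0.033]],
    [1,[5,11,-120],[0,0,0.033]],
    [1,[5,11,-126],[0,0,0.033]],
    [1,[5,11,-126],[0,0,0.033]],
  ],
)

```text
time: 2.05
ee_pos: [0.4883, -0.0142, 0.0048]
tcp_rot: [-180.0, -0.0, 107.4]
wrist_force: [-0.2, 0.1, 0.4]
opening: 0.0855
grasp_force: 0.0
```

>>> step_arm(
  force=80,
  targets=[
    [0,[0,0,0],[0,0,0]],
    [0,[0,0,0],[0,0,0]],
    [0,[0,0,0],[0,0,0]],
    [0,[0,0,0],[0,0,0]],
    [0,[0,0,0],[0,0,0]],
    [0,[0,0,0],[0,0,0]],
    [0,[0,0,0],[0,0,0]],
    [0,[0,0,0],[0,0,0]],
  ],
)

```text
time: 2.85
ee_pos: [0.4891, -0.0132, 0.0055]
tcp_rot: [179.9, 0.0, 107.5]
wrist_force: [-1.0, 0.9, 5.0]
opening: 0.0161
grasp_force: 79.5
```

>>> step_arm(
  targets=[
    [0,[0,0,30],[0,0,0]],
    [0,[0,0,60],[0,0,0]],
    [0,[-36,-20,84],[0,0,-0.15]],
    [0,[-36,-20,84],[0,0,-0.3]],
    [0,[-36,-20,84],[0,0,-0.45]],
    [0,[-36,-20,84],[0,0,-0.499]],
    [0,[-36,-20,84],[0,0,-0.499]],
    [0,[-36,-20,84],[0,0,-0.499]],
  ],
)

```text
time: 3.65
ee_pos: [0.4526, -0.0332, 0.0886]
tcp_rot: [-180.0, 0.0, 79.1]
wrist_force: [0.4, -0.5, -1.3]
opening: 0.016
grasp_force: 78.8
```

```bash
python3 - <<'E'
from h import *
o=bot.get_obs(); print(o["time"],o["ee_pos"],o["tcp_rot"],o["opening"],o["wrist_force"])
from meas import rect
for n in("top","scene","wrist"):
    im,d,X,P=cloud(n); np.savez(n+"2",im=im,X=X); z=X[...,2]
    if n!="wrist":
        m=(z>.087)&(z<.125)&(X[...,1]>.14)&(X[...,1]<.3)&(abs(X[...,0]-.5)<.1); print(n,"head",rect(X[m]))
    # blade: points between
    m=(z>.08)&(z<.11)&(X[...,1]>.04)&(X[...,1]<.138)&(abs(X[...,0]-.47)<.06)
    p=X[m]; print(n,"blade",m.sum(),rect(p),np.percentile(p[:,2],[10,50,90]))
    q=p[p[:,1]<.08];r=p[p[:,1]>.1]; print("  near",np.median(q,0)," far",np.median(r,0),"maxy",p[:,1].max())
    if n=="wrist":
        m=(z>.095)&(z<.125)&(X[...,1]>.145)&(X[...,1]<.3)&(abs(X[...,0]-.5)<.1);print("flap part",rect(X[m]),np.nanmedian(X[m][:,2]))
    cv2.imwrite(f"pics/{n}2.png",im[...,::-1])
E
```

```text
3.65 [ 0.45260447 -0.03320501  0.08862698] [-1.79976497e+02  2.19137304e-03  7.90524679e+01] 0.0159980223776299 [ 0.39488741 -0.50308485 -1.26658284]
top head (array([500.6, 221.8]), array([128.8, 112.3]), 79.1)
top blade 253 (array([474.6,  75.6]), array([74. , 20.3]), 79.2) [0.09202684 0.0942681  0.09667583]
  near [0.47111972 0.06023672 0.09415871]  far [0.4793791  0.10554896 0.09443919] maxy 0.11254973024594177
scene head (array([448.9, 226.6]), array([ 34.4, 130. ]), 0.3)Traceback (most recent call last):
  File "<stdin>", line 10, in <module>
    return _quantile_unchecked(
        a, q, axis, out, overwrite_input, method, keepdims, weights)
    return _ureduce(a,
                    func=_quantile_ureduce_func,
    ...<5 lines>...
                    overwrite_input=overwrite_input,
                    method=method)
    r = func(a, **kwargs)
    result = _quantile(arr,
                       quantiles=q,
    ...<2 lines>...
                       out=out,
                       weights=wgt)
    slices_having_nans = np.isnan(arr[-1, ...])
                                  ~~~^^^^^^^^^
IndexError: index -1 is out of bounds for axis 0 with size 0
```

The top view shows the blade level at z 94, aligned to 0.2° with the head and about 46 mm short of the notch. Inserting 71 mm.

>>> step_arm(
  targets=[
    [0,[4,23,1],[0,0,0]],
    [0,[7,42,1],[0,0,0]],
    [0,[8,50,1],[0,0,0]],
    [0,[9,57,1],[0,0,0]],
    [0,[11,64,1],[0,0,0]],
    [0,[12,71,1],[0,0,0]],
    [0,[12,71,1],[0,0,0]],
    [0,[12,71,1],[0,0,0]],
  ],
)

```text
time: 4.55
ee_pos: [0.4647, 0.0377, 0.0898]
tcp_rot: [-180.0, 0.0, 79.0]
wrist_force: [-0.7, -0.0, -0.5]
opening: 0.0158
grasp_force: 78.8
```

```bash
python3 - <<'E'
from h import *
o=bot.get_obs(); print(o["time"],o["ee_pos"],o["tcp_rot"],o["opening"],o["wrist_force"])
im,d,X,P=cloud("wrist"); cv2.imwrite("pics/w3.png",im[...,::-1])
E
```

```text
4.55 [0.46466555 0.03765646 0.08980425] [-1.79993023e+02  9.51847301e-03  7.89570960e+01] 0.015791246954847984 [-0.71279395 -0.03849217 -0.47417114]
```

View pics/w3.png

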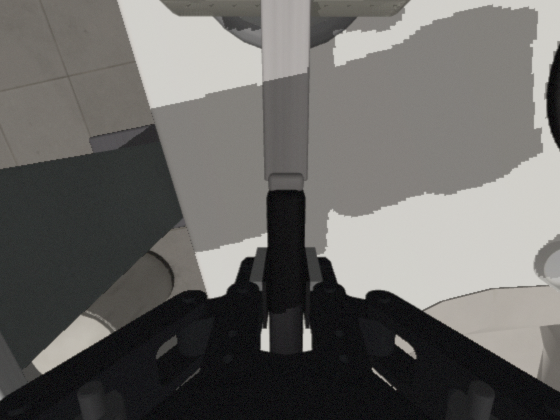

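Wrist view: the blade (262–308 wide) enters the notch at the head rim, row 10, with no contact force. Lifting along the hinge arc.

>>> step_arm(
  targets=[
    [0,[0,0,8],[0,0,0]],
    [0,[0,1,16],[0,0,0]],
    [0,[0,2,23],[0,0,0]],
    [0,[1,4,32],[0,0,0]],
    [0,[1,7,41],[0,0,0]],
    [0,[2,11,49],[0,0,0]],
    [0,[3,16,57],[0,0,0]],
    [0,[3,16,57],[0,0,0]],
  ],
)

```text
time: 5.4
ee_pos: [0.4684, 0.0545, 0.1481]
tcp_rot: [179.9, -0.0, 79.0]
wrist_force: [0.8, -0.1, -0.8]
opening: 0.0159
grasp_force: 78.8
```

```bash
python3 - <<'E'
from h import *
o=bot.get_obs(); print(o["time"],o["ee_pos"],o["tcp_rot"],o["opening"],o["wrist_force"])
im,d,X,P=cloud("top"); im2,*_=cloud("wrist")
cv2.imwrite("pics/t4.png",np.hstack([cv2.resize(im[170:310,210:400],(406,300)),cv2.resize(im2,(394,300))])[...,::-1])
E
```

```text
5.4 [0.46837893 0.05447807 0.14813843] [ 1.79907638e+02 -4.18722788e-02  7.89809875e+01] 0.015930202951352206 [ 0.83004774 -0.12176734 -0.84370316]
```

View pics/t4.png

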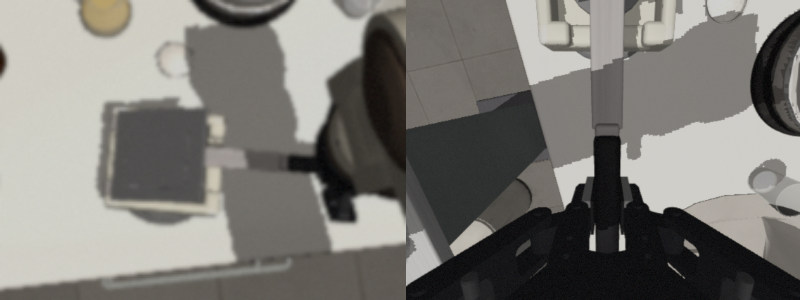

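The flap is rising on the blade (left: dark flap tilted, blade under its edge near (215,158)). Continuing past upright.

>>> step_arm(
  targets=[
    [0,[2,12,14],[0,0,0]],
    [0,[5,26,26],[0,0,0]],
    [0,[8,43,35],[0,0,0]],
    [0,[12,60,40],[0,0,0]],
    [0,[15,79,41],[0,0,0]],
    [0,[19,96,39],[0,0,0]],
    [0,[20,103,37],[0,0,0]],
    [0,[20,103,37],[0,0,0]],
  ],
)

```text
time: 6.3
ee_pos: [0.4874, 0.1571, 0.183]
tcp_rot: [-179.9, 0.0, 79.0]
wrist_force: [-0.1, 0.7, -0.8]
opening: 0.0158
grasp_force: 78.8
```

```bash
python3 - <<'E'
from h import *
o=bot.get_obs(); print(o["time"],o["ee_pos"],o["tcp_rot"],o["opening"],o["wrist_force"])
im,d,X,P=cloud("top"); np.savez("top5",im=im,X=X)
z=X[...,2]
m=(z>.12)&(z<.23)&(X[...,1]>.25)&(X[...,1]<.4)&(abs(X[...,0]-.5)<.08)
p=X[m]; s=(p-[.4989,.2178,0])@[.191,.982,0]*1e3
for a in range(50,120,6):
    k=(s>=a)&(s<a+6)
    if k.any(): print(a,k.sum(),np.round(np.median(p[k][:,2]),3),np.round(p[k][:,2].max(),3))
E
```

```text
6.3 [0.48741766 0.15711786 0.18295048] [-1.79926893e+02  3.65978998e-02  7.90039191e+01] 0.015807173858513966 [-0.10918076  0.650456   -0.80763878]
50 25 0.188 0.192
56 23 0.188 0.191
62 49 0.185 0.19
68 124 0.137 0.191
74 132 0.154 0.193
80 135 0.171 0.19
86 150 0.188 0.198
92 156 0.206 0.213
98 59 0.211 0.214
```

The flap stands at about 1.9 rad. Withdrawing.

>>> step_arm(
  targets=[
    [0,[-8,-40,0],[0,0,0]],
    [0,[-16,-82,0],[0,0,0]],
    [0,[-24,-125,0],[0,0,0]],
    [0,[-32,-168,0],[0,0,0]],
    [0,[2,-170,-40],[0,0,0.15]],
    [0,[2,-170,-80],[0,0,0.3]],
    [0,[2,-170,-120],[0,0,0.45]],
    [0,[2,-170,-150],[0,0,0.5]],
  ],
)

```text
time: 7.15
ee_pos: [0.4884, -0.0143, 0.0313]
tcp_rot: [-179.9, -0.0, 107.8]
wrist_force: [0.1, 0.6, -0.8]
opening: 0.0156
grasp_force: 78.9
```

>>> step_arm(
  targets=[
    [0,[0,0,0],[0,0,0]],
    [0,[0,0,0],[0,0,0]],
  ],
)

```text
time: 7.35
ee_pos: [0.4895, -0.0138, 0.0347]
tcp_rot: [-180.0, 0.0, 107.4]
wrist_force: [0.7, -0.9, -0.0]
opening: 0.016
grasp_force: 78.9
```

>>> step_arm(
  targets=[
    [0,[0,0,-15],[0,0,0]],
    [0,[0,0,-24],[0,0,0]],
    [0,[0,0,-27],[0,0,0]],
    [0,[0,0,-29],[0,0,0]],
    [0,[0,0,-29],[0,0,0]],
  ],
)

```text
time: 7.85
ee_pos: [0.4899, -0.0132, 0.0055]
tcp_rot: [180.0, 0.0, 107.6]
wrist_force: [-2.1, 0.7, 3.2]
opening: 0.0161
grasp_force: 79.4
```

>>> step_arm(
  targets=[
    [0.35,[0,0,0],[0,0,0]],
    [0.35,[0,0,0],[0,0,0]],
    [0.5,[0,0,0],[0,0,0]],
    [0.5,[0,0,0],[0,0,0]],
    [0.5,[0,0,40],[0,0,0]],
    [0.5,[0,0,80],[0,0,0]],
    [0.5,[0,0,120],[0,0,0]],
    [0.5,[0,0,165],[0,0,0]],
  ],
)

```text
time: 8.65
ee_pos: [0.4892, -0.0132, 0.171]
tcp_rot: [-180.0, -0.0, 107.6]
wrist_force: [0.7, 0.0, -0.6]
opening: 0.0426
grasp_force: 0.0
```

```bash
python3 - <<'E'
from h import *
from meas import rect
ims=[]
for n in("top","scene"):
    im,d,X,P=cloud(n); np.savez(n+"6",im=im,X=X); z=X[...,2]
    r=np.hypot(X[...,0]-.4989,X[...,1]-.2178)
    m=(r<.03)&(z>.085)&(z<.105); p=X[m]; print(n,m.sum(),np.median(p,0),p.min(0),p.max(0))
    if m.sum()>20:
        q=p[:,:2]-p[:,:2].mean(0); a=np.arctan2(q[:,1],q[:,0]); w=np.hypot(*q.T)**4
        print("rib dir mod90 (chopper-rel)",(np.degrees(np.angle((w*np.exp(4j*a)).sum()))/4+11.1)%90, "centre",rect(p))
    v,u=np.where((r<.06)&(z>.06)&(z<.11)); b=(v.min(),v.max(),u.min(),u.max()); print(b)
    ims.append(cv2.resize(im[b[0]-15:b[1]+15,b[2]-15:b[3]+15],(400,400),interpolation=cv2.INTER_CUBIC))
    m=(z>.006)&(z<.035)&(abs(X[...,0]-.475)<.06)&(X[...,1]>-.08)&(X[...,1]<.14); print("knife",rect(X[m]),np.nanpercentile(X[m][:,2],[5,95]))
cv2.imwrite("pics/well.png",np.hstack(ims)[...,::-1])
E
```

```text
top 130 [0.49979404 0.21922182 0.09546991] [0.48033384 0.20010137 0.08804203] [0.51878277 0.23815545 0.10125937]
rib dir mod90 (chopper-rel) 63.954569402913144 centre (array([499.7, 218.9]), array([34.9, 35.3]), 7.8)
(np.int64(221), np.int64(270), np.int64(263), np.int64(312))
knife (array([476.2,  37. ]), array([ 56.5, 200.5]), 5.2) [0.00852431 0.02142404]
scene 197 [0.49608301 0.21352703 0.09408234] [0.47706397 0.19539924 0.08518495] [0.5172754  0.23569354 0.09736586]
rib dir mod90 (chopper-rel) 64.36365192570723 centre (array([497.4, 215.3]), array([36.4, 36.8]), 8.6)
(np.int64(201), np.int64(249), np.int64(225), np.int64(275))
knife (array([474.1,  31.4]), array([ 20.2, 198.8]), 18.0) [0.0087934  0.02012098]
```

View pics/well.png

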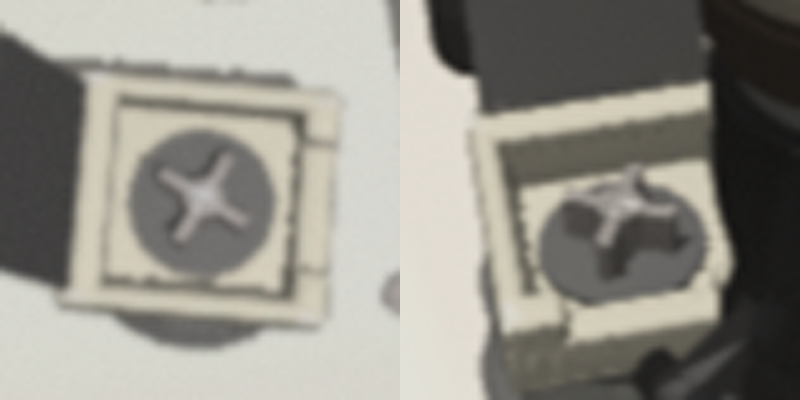

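Well view: the star is clearly seen in both crops, at about (205,192) and (620,208). Ribs are at 64° relative to the chopper (the allowed range is 37–72°), and the rib top z is 95 mm (expected 96). Ribs in world axes are at 53°/143°, so the wing (151°) needs about -8°. The knife lies flat at its old place and the flap is back. Moving high over to the handle.

>>> step_arm(
  targets=[
    [0.7,[0,0,50],[0,0,0]],
    [0.7,[0,0,100],[0,0,0.1]],
    [0.7,[0,50,120],[0,0,0.25]],
    [0.7,[0,100,120],[0,0,0.4]],
    [0.7,[0,150,120],[0,0,0.5]],
    [0.7,[5,200,120],[0,0,0.6]],
    [0.7,[5,250,120],[0,0,0.7]],
    [0.7,[10,300,120],[0,0,0.757]],
  ],
)

```text
time: 9.55
ee_pos: [0.4989, 0.2848, 0.2898]
tcp_rot: [180.0, 0.0, 151.2]
wrist_force: [0.9, -0.1, 0.0]
opening: 0.0593
grasp_force: 0.0
```

>>> step_arm(
  targets=[
    [0.7,[20,50,0],[0,0,0]],
    [0.7,[20,100,0],[0,0,0]],
    [0.7,[20,130,-50],[0,0,0]],
    [0.7,[20,130,-100],[0,0,0]],
    [0.7,[20,130,-130],[0,0,0]],
    [0.7,[20,130,-130],[0,0,0]],
    [0.7,[20,130,-130],[0,0,0]],
  ],
)

```text
time: 10.25
ee_pos: [0.5192, 0.4125, 0.1606]
tcp_rot: [-180.0, -0.0, 151.0]
wrist_force: [1.0, -0.1, -0.1]
opening: 0.0599
grasp_force: 0.0
```

```bash
python3 - <<'E'
from h import *
from meas import rect
o=bot.get_obs(); print(o["time"],o["ee_pos"],o["tcp_rot"],o["q"],o["opening"])
for n in("wrist","top"):
    im,d,X,P=cloud(n); z=X[...,2]; s=im.astype(int).sum(-1); print(n,-P[1].T@P[2])
    cv2.imwrite(f"pics/{n}7.png",im[...,::-1])
    m=(z>.07)&(z<.095)&(np.hypot(X[...,0]-.5095,X[...,1]-.451)<.05); print(m.sum(),rect(X[m]) if m.sum()>5 else "",np.percentile(X[m][:,2],[5,50,95]) if m.any() else "")
E
```

```text
10.25 [0.51921181 0.4124862  0.16059068] [-1.79966365e+02 -1.25388467e-02  1.50955827e+02] [ 3.84658264e+01  2.01246946e+01  2.00517378e+01  8.99629167e+01
 -1.28098769e-03  6.75099957e+01] 0.05994722012807992
wrist [0.45655113 0.44739982 0.30233354]
2461 (array([510.4, 451.3]), array([20.2, 75.2]), 62.7) [0.0757929 0.0817495 0.0836796]
top [0.3785682  0.26795722 1.10283033]
0
```

View pics/wrist7.png

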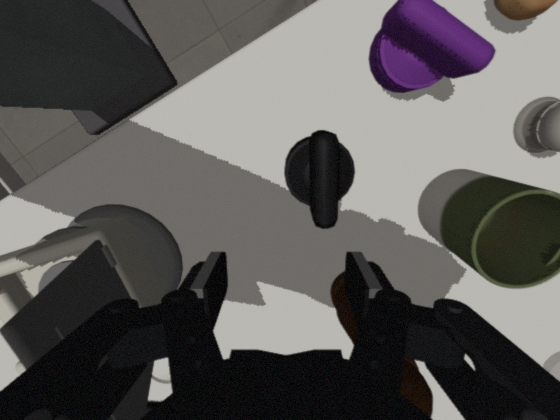

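Wrist view: the black handle's wing runs from (322,132) to (325,225), centre (510.3, 451.3) mm, wing 152.7°. The decoy, mill and green pot are all clear. Descending to grip.

>>> step_arm(
  targets=[
    [0.7,[-9,39,0],[0,0,0.026]],
    [0.7,[-9,39,-40],[0,0,0.026]],
    [0.7,[-9,39,-80],[0,0,0.026]],
    [0.7,[-9,39,-105],[0,0,0.026]],
    [0.7,[-9,39,-113],[0,0,0.026]],
    [0.7,[-9,39,-113],[0,0,0.026]],
    [0.7,[-9,39,-113],[0,0,0.026]],
  ],
)

```text
time: 11.05
ee_pos: [0.5116, 0.4525, 0.0499]
tcp_rot: [179.8, 0.1, 152.4]
wrist_force: [-0.4, 0.4, 0.0]
opening: 0.0599
grasp_force: 0.0
```

>>> step_arm(
  force=60,
  targets=[
    [0,[0,0,0],[0,0,0]],
    [0,[0,0,0],[0,0,0]],
    [0,[0,0,0],[0,0,0]],
    [0,[0,0,0],[0,0,0]],
    [0,[0,0,0],[0,0,0]],
    [0,[0,0,0],[0,0,0]],
  ],
)

```text
time: 11.65
ee_pos: [0.5107, 0.452, 0.048]
tcp_rot: [179.9, 0.0, 152.4]
wrist_force: [0.9, -0.4, 6.0]
opening: 0.0192
grasp_force: 59.3
```

>>> step_arm(
  targets=[
    [0,[0,0,30],[0,0,0]],
    [0,[-5,-10,75],[0,0,0]],
    [0,[-10,-20,120],[0,0,-0.05]],
    [0,[-15,-30,165],[0,0,-0.1]],
    [0,[-20,-40,210],[0,0,-0.164]],
    [0,[-20,-50,245],[0,0,-0.164]],
    [0,[-20,-50,245],[0,0,-0.164]],
  ],
)

```text
time: 12.35
ee_pos: [0.491, 0.4013, 0.2979]
tcp_rot: [179.6, 0.1, 143.0]
wrist_force: [0.9, 0.9, -1.2]
opening: 0.0195
grasp_force: 59.2
```

>>> step_arm(
  targets=[
    [0,[0,-40,0],[0,0,0]],
    [0,[2,-85,0],[0,0,0]],
    [0,[4,-125,0],[0,0,0]],
    [0,[6,-160,0],[0,0,0]],
    [0,[8,-185,0],[0,0,0]],
    [0,[8,-185,0],[0,0,0]],
    [0,[8,-185,0],[0,0,0]],
  ],
)

```text
time: 13.05
ee_pos: [0.4984, 0.2165, 0.2911]
tcp_rot: [-180.0, -0.0, 143.0]
wrist_force: [-0.1, 0.4, -2.6]
opening: 0.0196
grasp_force: 59.6
```

```bash
python3 - <<'E'
from h import *
from meas import rect
o=bot.get_obs(); print(o["time"],o["ee_pos"],o["tcp_rot"],o["q"],o["opening"],o["wrist_force"])
im,d,X,P=cloud("wrist"); z=X[...,2]
cv2.imwrite("pics/w8.png",im[...,::-1])
m=(z>.085)&(z<.125)&(abs(X[...,0]-.5)<.09)&(abs(X[...,1]-.22)<.09); p=X[m]; print(m.sum(),rect(p),np.percentile(p[:,2],[5,50,95]))
r=np.hypot(X[...,0]-.4986,X[...,1]-.2171)
m=(r<.032)&(z>.088)&(z<.105); p=X[m]; print(m.sum(),rect(p) if m.sum()>9 else "")
E
```

```text
13.05 [0.4983543  0.21649419 0.29112658] [-1.79967065e+02 -3.25736172e-02  1.42993558e+02] [2.34746490e+01 5.95142471e+00 1.78843940e+01 1.01977679e+02
 1.21177634e-02 6.04810767e+01] 0.019639288510396327 [-0.13860378  0.35979829 -2.63455532]
4453 (array([499.6, 219.6]), array([129.1, 111.7]), 78.7) [0.08701589 0.09880471 0.11959424]
351 (array([490.7, 223.2]), array([47.2, 27. ]), 52.8)
```

View pics/w8.png

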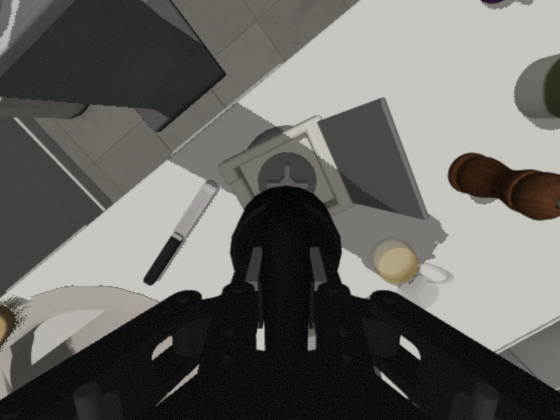

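Wrist view: the star is partly visible at (288,180), with an upright rib in line with the wing. Its centre is about (498.9, 216.9) mm with ribs at 142.8°, which matches. Descending.

>>> step_arm(
  targets=[
    [0,[0.5,0.5,-45],[0,0,0]],
    [0,[0.5,0.5,-90],[0,0,0]],
    [0,[0.5,0.5,-125],[0,0,0]],
    [0,[0.5,0.5,-140],[0,0,0]],
    [0,[0.5,0.5,-146],[0,0,0]],
    [0,[0.5,0.5,-146],[0,0,0]],
  ],
)

```text
time: 13.7
ee_pos: [0.499, 0.2178, 0.1463]
tcp_rot: [180.0, 0.0, 143.1]
wrist_force: [-0.7, 0.5, -1.5]
opening: 0.0194
grasp_force: 59.4
```

>>> step_arm(
  targets=[
    [0,[0,0,-4],[0,0,0]],
    [0,[0,0,-8],[0,0,0]],
    [0,[0,0,-12],[0,0,0]],
    [0,[0,0,-12],[0,0,0]],
  ],
)

```text
time: 14.1
ee_pos: [0.4988, 0.2171, 0.1336]
tcp_rot: [-180.0, -0.0, 143.0]
wrist_force: [-0.1, 0.1, -1.5]
opening: 0.0193
grasp_force: 59.4
```

Below the unmeshed height with no resistance: the teeth are meshed. Pushing home.

>>> step_arm(
  targets=[
    [0,[0,0,-4],[0,0,0]],
    [0,[0,0,-8],[0,0,0]],
    [0,[0,0,-11],[0,0,0]],
    [0,[0,0,-12],[0,0,0]],
    [0,[0,0,-13],[0,0,0]],
    [0,[0,0,-13],[0,0,0]],
  ],
)

```text
time: 14.7
ee_pos: [0.4988, 0.2171, 0.1219]
tcp_rot: [180.0, 0.0, 143.1]
wrist_force: [-3.7, -2.3, 8.1]
opening: 0.0195
grasp_force: 60.8
```

>>> step_arm(
  force=100,
  targets=[
    [0,[0,0,0],[0,0,-0.13]],
    [0,[0,0,0],[0,0,-0.26]],
    [0,[0,0,0],[0,0,-0.39]],
    [0,[0,0,0],[0,0,-0.52]],
    [0,[0,0,0],[0,0,-0.65]],
    [0,[0,0,0],[0,0,-0.78]],
    [0,[0,0,0],[0,0,-0.9]],
    [0,[0,0,0],[0,0,-1.0]],
  ],
)

```text
time: 15.5
ee_pos: [0.4994, 0.2174, 0.122]
tcp_rot: [179.9, -0.0, 85.5]
wrist_force: [0.5, -0.3, 5.6]
opening: 0.0186
grasp_force: 97.6
```

>>> step_arm(
  targets=[
    [0,[0,0,0],[0,0,-0.04]],
    [0,[0,0,0],[0,0,-0.08]],
    [0,[0,0,0],[0,0,-0.12]],
    [0,[0,0,0],[0,0,-0.15]],
    [0,[0,0,0],[0,0,-0.15]],
  ],
)

```text
time: 16.0
ee_pos: [0.4994, 0.2173, 0.122]
tcp_rot: [179.9, -0.1, 77.1]
wrist_force: [-0.7, -1.0, 5.6]
opening: 0.0188
grasp_force: 97.6
```

```bash
python3 - <<'E'
from h import *
o=bot.get_obs(); print([ (k,np.round(o[k],3)) for k in("time","ee_pos","tcp_rot","wrist_force","torque")])
E
```

```text
[('time', np.float64(16.0)), ('ee_pos', array([0.499, 0.217, 0.122])), ('tcp_rot', array([ 1.79893e+02, -5.90000e-02,  7.71000e+01])), ('wrist_force', array([-0.741, -0.998,  5.567])), ('torque', array([-0.195,  0.128, -0.135]))]
```

>>> step_arm(
  targets=[
    [0,[0,0,0],[0,0,-0.04]],
    [0,[0,0,0],[0,0,-0.08]],
    [0,[0,0,0],[0,0,-0.08]],
  ],
)

```text
time: 16.3
ee_pos: [0.4994, 0.2173, 0.122]
tcp_rot: [179.9, -0.1, 72.5]
wrist_force: [0.1, -0.3, 5.4]
opening: 0.0186
grasp_force: 97.6
```

```bash
python3 - <<'E'
from h import *
o=bot.get_obs(); print([ (k,np.round(o[k],3)) for k in("time","ee_pos","tcp_rot","wrist_force","torque")])
E
```

```text
[('time', np.float64(16.3)), ('ee_pos', array([0.499, 0.217, 0.122])), ('tcp_rot', array([ 1.79898e+02, -6.70000e-02,  7.24990e+01])), ('wrist_force', array([ 0.054, -0.302,  5.42 ])), ('torque', array([-0.192,  0.003, -0.132]))]
```

>>> step_arm(
  targets=[
    [0,[0,0,0],[0,0,-0.04]],
    [0,[0,0,0],[0,0,-0.07]],
    [0,[0,0,0],[0,0,-0.07]],
  ],
)

```text
time: 16.6
ee_pos: [0.4994, 0.2173, 0.122]
tcp_rot: [179.9, -0.1, 68.5]
wrist_force: [-1.4, -1.4, 5.2]
opening: 0.0187
grasp_force: 97.6
```

```bash
python3 - <<'E'
from h import *
o=bot.get_obs(); print([ (k,np.round(o[k],3)) for k in("time","ee_pos","tcp_rot","wrist_force","torque")])
im,d,X,P=cloud("wrist"); cv2.imwrite("pics/w9.png",im[...,::-1])
E
```

```text
[('time', np.float64(16.6)), ('ee_pos', array([0.499, 0.217, 0.122])), ('tcp_rot', array([ 1.79903e+02, -7.40000e-02,  6.85060e+01])), ('wrist_force', array([-1.406, -1.418,  5.176])), ('torque', array([-0.174,  0.071, -0.107]))]
```

View pics/w9.png

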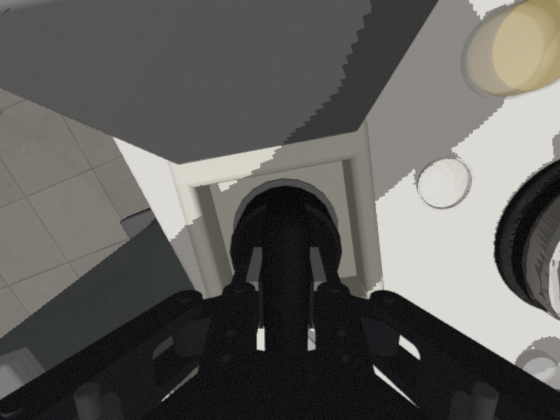

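>>> step_arm(
  targets=[
    [0,[0,0,0],[0,0,-0.03]],
    [0,[0,0,0],[0,0,-0.05]],
    [0,[0,0,0],[0,0,-0.05]],
  ],
)

```text
time: 16.95
ee_pos: [0.4994, 0.2173, 0.122]
tcp_rot: [179.9, -0.1, 65.7]
wrist_force: [-1.4, -0.3, 5.4]
opening: 0.0191
grasp_force: 97.6
```

```bash
python3 - <<'E'
from h import *
o=bot.get_obs(); print([ (k,np.round(o[k],3)) for k in("time","ee_pos","tcp_rot","wrist_force","torque","joint_efforts")])
E
```

```text
[('time', np.float64(16.95)), ('ee_pos', array([0.499, 0.217, 0.122])), ('tcp_rot', array([ 1.79906e+02, -7.30000e-02,  6.56820e+01])), ('wrist_force', array([-1.367, -0.283,  5.363])), ('torque', array([-0.28 ,  0.082,  0.184])), ('joint_efforts', array([  0.178, -47.748,  44.459,  -0.341,   0.267,   0.427]))]
```

>>> step_arm(
  targets=[
    [0,[0,0,0],[0,0,-0.03]],
    [0,[0,0,0],[0,0,-0.06]],
    [0,[0,0,0],[0,0,-0.06]],
  ],
)

```text
time: 17.25
ee_pos: [0.4994, 0.2173, 0.122]
tcp_rot: [179.9, -0.1, 62.4]
wrist_force: [-0.3, -1.5, 6.4]
opening: 0.0187
grasp_force: 99.6
```

```bash
python3 - <<'E'
from h import *
o=bot.get_obs(); print([ (k,np.round(o[k],3)) for k in("time","ee_pos","tcp_rot","wrist_force","torque","joint_efforts")])
E
```

```text
[('time', np.float64(17.25)), ('ee_pos', array([0.499, 0.217, 0.122])), ('tcp_rot', array([ 1.79894e+02, -6.50000e-02,  6.23590e+01])), ('wrist_force', array([-0.332, -1.518,  6.4  ])), ('torque', array([-0.523,  0.005,  1.751])), ('joint_efforts', array([ -0.877, -47.677,  44.443,  -0.417,   0.576,   2.142]))]
```

Torque jumped to 1.75 N m with little side force: the clockwise stop is reached. Relieving and releasing.

>>> step_arm(
  targets=[
    [0,[0,0,0],[0,0,0.04]],
    [0,[0,0,0],[0,0,0.05]],
    [0.4,[0,0,0],[0,0,0.05]],
    [0.4,[0,0,0],[0,0,0.05]],
    [0.6,[0,0,0],[0,0,0.05]],
    [0.6,[0,0,0],[0,0,0.05]],
    [0.6,[0,0,30],[0,0,0.05]],
    [0.6,[0,0,60],[0,0,0.05]],
  ],
)

```text
time: 18.05
ee_pos: [0.4983, 0.217, 0.1807]
tcp_rot: [-179.9, 0.1, 65.1]
wrist_force: [0.6, 0.3, 0.1]
opening: 0.0512
grasp_force: 0.0
```

>>> step_arm(
  targets=[
    [0.6,[0,0,50],[0,0,0]],
    [0.6,[0,0,100],[0,0,0]],
    [0.6,[-20,-50,120],[0,0,0]],
    [0.6,[-40,-100,120],[0,0,0]],
    [0.6,[-60,-150,120],[0,0,0]],
    [0.6,[-80,-200,120],[0,0,0]],
    [0.6,[-100,-240,120],[0,0,0]],
    [0.6,[-100,-240,120],[0,0,0]],
  ],
)

```text
time: 18.85
ee_pos: [0.397, -0.0256, 0.3015]
tcp_rot: [179.9, 0.0, 65.0]
wrist_force: [0.4, 0.4, 0.2]
opening: 0.0514
grasp_force: 0.0
```

```bash
python3 - <<'E'
from h import *
from meas import rect
o=bot.get_obs(); print([ (k,np.round(o[k],3)) for k in("time","ee_pos","wrist_force","torque")])
for n in("top","scene"):
    im,d,X,P=cloud(n); z=X[...,2]; s=im.astype(int).sum(-1)
    if n=="top": cv2.imwrite("pics/t10.png",im[100:300,80:420][...,::-1].repeat(2,0).repeat(2,1))
    m=(z>.125)&(z<.18)&(np.hypot(X[...,0]-.499,X[...,1]-.217)<.045); m2=m&(z>.148); p=X[m2]
    if len(p)>9: print(n,m2.sum(),rect(p),np.percentile(p[:,2],[5,50,95]))
    m=(z>.12)&(z<.23)&(X[...,1]>.265)&(X[...,1]<.4)&(abs(X[...,0]-.5)<.08); p=X[m]
    q=(p-[.4989,.2178,0])@[.191,.982,0]*1e3
    print("flap",[(a,np.round(np.median(p[(q>=a)&(q<a+8)][:,2]),3)) for a in(66,74,82,90) if ((q>=a)&(q<a+8)).any()])
E
```

```text
[('time', np.float64(18.85)), ('ee_pos', array([ 0.397, -0.026,  0.302])), ('wrist_force', array([0.393, 0.365, 0.24 ])), ('torque', array([ 0.026, -0.065, -0.027]))]
top 286 (array([500.2, 219.2]), array([75.6, 20.5]), 66.7) [0.15043799 0.15616423 0.15944046]
flap [(66, np.float64(0.132)), (74, np.float64(0.156)), (82, np.float64(0.179)), (90, np.float64(0.203))]
flap [(66, np.float64(0.15)), (74, np.float64(0.163)), (82, np.float64(0.183)), (90, np.float64(0.204))]
```

View pics/t10.png

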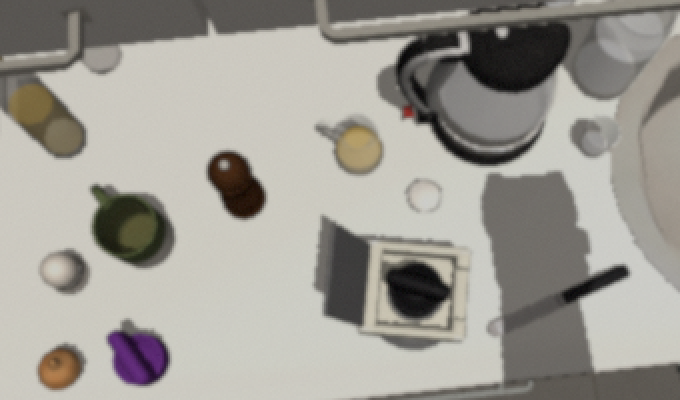

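Final view: the handle is seated in the well at (418,290), wing top z 159 mm (home is 158). The flap is folded back at about (345,270), the knife is flat from (495,325) to (627,270), and the bystanders look untouched. Handing in.

```bash
python3 -c "
from workcell import bot
print(bot.job_done())"
```

```text
the job is handed in; nothing more can be done
None
```

The job is handed in after about 19 s of robot time: the knife levered the flap back to about 1.9 rad and lies flat clear of the chopper, and the twist handle is fully home and turned clockwise to its stop; the hand-in gave no verdict, and I inferred that the blades are parked from the torque rise, since the handle hides the star.

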